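# Run a sweet tin round the packing lane into the tin closer

### The arm

A 6-joint arm with a two-finger parallel gripper is mounted at the origin on the work surface. World frame = base frame: x ahead of the robot, y to its left, z up, the work surface at z = 0. Lengths are in m, angles in rad, forces in N, time in s.
With the tool pointing down it reaches from about 0.35 to 0.775 m from the base axis. Payload 5.5 kg.
Tool frame: the origin (TCP) lies at the very end of the fingers, on their centre line; the grasp point (between the pads) lies 19 mm behind it; z points along the fingers, y is the line along which they close (so a half turn about z gives the same grasp; the last joint's range is limited). The gripper opens to 85 mm and grips with 20 to 120 N. Pads are 22 mm wide; open, the fingers measure 114 mm over their backs; the gripper's body (76 mm by 85 mm) begins 54 mm behind the grasp point. The pads swing forward as they close: fully open they stand 13 mm farther back than shut.
Start: joints at [0.986, 0.313, 0.046, 1.304, 0, 1.431], TCP at [0.247, 0.519, 0.231] pointing down, gripper open.
Joint ranges: [-2.76, 2.76], [-0.86, 1.69], [-1.03, 1.26], [-2.2, 2.34], [-1.47, 1.5], [-3.14, 3.14]. Speed limits (rad/s): [2.57, 2.57, 3.14, 3.14, 3.14, 3.14].

### API

Orientations are given as a unit quaternion [w, x, y, z].
In Python, from workcell import get_state, read_camera, calibration, hand_in gives the robot as it stands.
- The arm moves only by the tool drive_tool, never from a script. Its argument "deltas" is a list that holds one entry, the list of rows, each a list of 7 numbers: the closure in counts, from 0 (fully open) to 255 (shut), then the shift along the tool's x, y, z in m, then the turn, a rotation vector about the tool's x, y, z in degrees. A call has 1 to 12 rows; each row is the pose to reach, as a shift and turn from the pose commanded when the call began, along the tool's axes at that moment; what a row does not reach only later rows make up. A row lasts 1/8 s, in which the tool goes at most 62.5 mm and 10.7 degrees, less where a joint would pass 70% of its speed; a pose out of reach is approached as far as the arm can. A call with a gripper value outside its range is refused whole. The fingers move at their own pace and stop on an object; "newtons" is the grip in N (left out, the last holds). Time passes only in rows, so rows that repeat a pose let the fingers close. It gives the time, the measured TCP pose, the force, the opening and the grip force at its end, in the units of the state.
- get_state(): the state, without advancing time (a new reading comes with each control period).
- read_camera(name): name is "scene" or "top"; returns (picture, depth): 480x640x3 uint8, red, green, blue; 480x640 float32, m along the optical axis (not along the pixel's ray), 0 where there is no reading.
- calibration(name): a dict with "mtx" (3x3 intrinsics, pixels), "world_from_camera" (4x4, takes a point from camera to world coordinates). Camera axes: x right, y up, looking along -z (the intrinsics and any distortion apply to the point x, -y, -z); pixel columns grow to the right and rows downward; lengths in m; the calibration is good to about 2 mm. A picture is of the moment at which its call begins. calibration takes no time and is no camera call.
- hand_in(): hands the job in; it is judged then, once.
The state is a dict: "clock": time; "joint_pos": joint angles; "qvel": joint speeds; "tau": joint torques, N m; "tcp_pos": TCP position; "orientation": TCP orientation; "wrist_force": force on the tool from outside, world axes, zero at the start; "ft_torque": the same for the moment, N m; "finger_gap": finger opening in m; "grip_force": force on a finger pad.
Only numpy, scipy, OpenCV 4.12 (cv2) and the standard library are available. Lean on these libraries where they do the work, as an engineer would, in place of code of your own. Each camera call takes 0.05 s, during which the arm holds its last target. There are 200 camera calls.

### The job

Set the gold tin down into the empty seat of the blue carrier where it waits at the loading end of the packing lane, then push the carrier round the bend, without lifting it, and on into the tin closer until it is fully home: held by the two spring rollers, pressing in on the sprung stop, and left there on its own. Ease it along: keep only light pressure on the guide rails, and do not ram the sprung stop to the end of its travel. Leave everything else on the counter as it is.

Things in the scene. Friction and masses are not known exactly. Their poses are not given: they have to be found in the camera images.
- gold_tin_center (a point): The gold sweet tin to be loaded: upright round tin with its lid on, 50 mm diameter, 44 mm tall, about 0.18 kg; the point is its centre, 22 mm above its underside, z up. It stands on the counter (z = 0), in any of the three tin places.
- carrier_mid (a point): Blue plastic carrier (0.45 kg, loose between the lane's rails): two upright discs of 32 mm radius, centres 60 mm apart, joined by a 40 mm wide waist; 124 mm long, 28 mm high. Point: its middle, 14 mm above its underside; x forward, the way it travels, z up. Front disc (+30 mm) is the seat. Tail: the upright round face of the solid rear disc, at -62 mm.
- carrier_seat (a point): Where the tin's centre lies once the tin stands in the carrier's seat: on the front disc's axis, 30 mm above the carrier's underside. The seat is an open cup, 57 mm inside diameter; its floor is 22 mm below this point, its rim 2 mm below it, so the top 24 mm of a seated tin stand out. Axes as carrier_mid.
- carrier_knob (a point): Centre of the black ball knob (19 mm diameter) on the carrier's rear disc, 49.5 mm above the carrier's underside, on a 16 mm thick steel pin; 60 mm behind the seat's axis.
- lane: Packing lane, fixed: flat bed, top 12 mm above the counter. Origin: centre of the bend, at counter height; z up. In its axes the centre line runs along +x at y = 115 mm from x = -150 (loading end) to x = 0, then round a quarter circle of 115 mm radius about the origin (a right turn) to (115, 0), then along -y at x = 115 to y = -150, into the tin closer.
- lane_bend (a point): Point on the bed on the lane's centre line, half-way round the bend (axes as the lane). The two upright steel guide rails are 67.5 mm apart inside, 4 mm thick, tops 26 mm above the counter (14 mm above the bed); the 64 mm wide carrier has 1.75 mm of play on each side all the way.
- bumper (a joint): Sprung stop of the tin closer at the lane's far end, black rubber face 25 to 39 mm above the counter. Reads 0 free, grows as pushed in (lane's -y), hard end at 8 mm, 0.8 N per mm. A carrier left home keeps it at 2 to 5 mm. The closer is set up afresh each day, so its place is not measured: the carrier's middle, when home, lies 45 to 90 mm past the end of the bend.
- roller_in (a joint): Orange spring roller, 12 mm diameter, above the inner rail in the closer's throat; reads 0 when in, grows as pushed aside, at most 9 mm. The front disc spreads both rollers (about 7 mm), then they drop into the waist, draw the carrier on and hold it. From first touch to home is about 43 mm; passing takes a push of about 8 N.
- roller_out (a joint): The same roller on the outer side. The closer is fixed; at the throat it is at most 45 mm high; its white housing, 150 mm wide and 110 mm high, begins 115 mm beyond the middle of a carrier that is home, and its head is parked further back, up to 240 mm high.
- blue_tin_center (a point): A blue tin of the same size as the gold one; leave it.
- pink_tin_center (a point): A pink tin of the same size as the gold one; leave it.
- jar: Amber glass jar with a brass lid, 84 mm diameter, 130 mm tall; leave it.
- lids: Stack of three silver tin lids, 50 mm diameter, 33 mm tall; leave it.
- scoop: Steel sweet scoop with a wooden handle, about 160 mm long; leave it.
- card: Yellow blank price card in a wooden foot, 90 mm wide, 83 mm tall; leave it.
- giftbox: Purple gift box, 100 x 70 x 40 mm; leave it.
Things that resemble listed ones, but are neither listed nor needed, are in the scene too. Leave any turquoise look-alike of the part that bears gold_tin_center alone. Of the things that look like the part that bears carrier_mid, the smaller one is meant.

How it is judged:
By the outcome, as a careful person would: the job done as asked, in the order asked, and still so for the second after the job is handed in, with the robot touching nothing.
It also fails if it takes over 72 s, if anything falls off the work surface, if the arm or the gripper's body presses on something with over 40 N, if the wrist force passes 120 N, or if a joint passes its speed limit or range.

## Working session

There is one attempt and no reset: what is moved stays moved. The work goes in short steps, Python scripts to look and compute and a tool call to move; the robot and the scene stay as the last step left them, time stands still between calls to the robot, and variables do not carry over. Pictures are saved under pics/ and viewed, at most 12 in all, crops included, and the job is handed in when it is done.

Besides the shell and the picture viewer there is one more tool, called after ">>>" by a JSON object that holds its "fn" and its "kwargs", one argument or row to a line. drive_tool: Moves the arm, as the interface text tells. Its arguments: {"type":"object","properties":{"deltas":{"type":"array","items":{"type":"array","items":{"type":"array","items":{"type":"number"}}}},"newtons":{"type":"number"}},"required":["deltas"]}

```bash
mkdir -p pics; ls
python3 - <<'E'
from workcell import *
import cv2,numpy as np
s=get_state();print(s)
for n in("scene","top"):
    p,d=read_camera(n);np.savez(f"pics/{n}0.npz",p=p,d=d);cv2.imwrite(f"pics/{n}0.png",p[...,::-1]);c=calibration(n);print(n,c)
E
```

```text
pics
{'clock': 0.0, 'joint_pos': array([9.86420456e-01, 3.13981902e-01, 4.49636250e-02, 1.30360157e+00,
       6.44685789e-06, 1.43121392e+00]), 'qvel': array([-0.00070767, -0.00072952,  0.00175195,  0.00013189,  0.00052828,
        0.00134362]), 'tau': array([-3.31009815e-04, -4.80625105e+01,  2.98533905e+01,  1.93530251e-02,
       -2.32112061e-04, -5.65898006e-06]), 'tcp_pos': array([0.24711478, 0.51861622, 0.23041312]), 'orientation': array([-3.25891903e-04,  2.20567869e-01,  9.75371203e-01, -8.51533408e-04]), 'wrist_force': array([-0.32644427, -0.51813796, -0.6927553 ]), 'ft_torque': array([ 0.02011228, -0.03253232, -0.05552041]), 'grip_force': 0.0, 'finger_gap': 0.08508400316220718}
scene {'mtx': array([[522.52565523,   0.        , 319.56485072],
       [  0.        , 522.52565523, 245.6926463 ],
       [  0.        ,   0.        ,   1.        ]]), 'world_from_camera': array([[-0.79175397, -0.51713711,  0.32510745,  0.89405917],
       [ 0.61072956, -0.6803028 ,  0.40521291,  0.50538734],
       [ 0.01162088,  0.51938166,  0.85446337,  1.08362639],
       [ 0.        ,  0.        ,  0.        ,  1.        ]])}
top {'mtx': array([[484.93075175,   0.        , 326.09198083],
       [  0.        , 484.93075175, 240.65210883],
       [  0.        ,   0.        ,   1.        ]]), 'world_from_camera': array([[ 1.57761341e-02,  9.86999350e-01, -1.59948104e-01,
         3.26114317e-01],
       [-9.99868877e-01,  1.61572388e-02,  1.08234292e-03,
         2.84842753e-02],
       [ 3.65259148e-03,  1.59910056e-01,  9.87124831e-01,
         1.16034169e+00],
       [ 0.00000000e+00,  0.00000000e+00,  0.00000000e+00,
         1.00000000e+00]])}
```

View pics/top0.png

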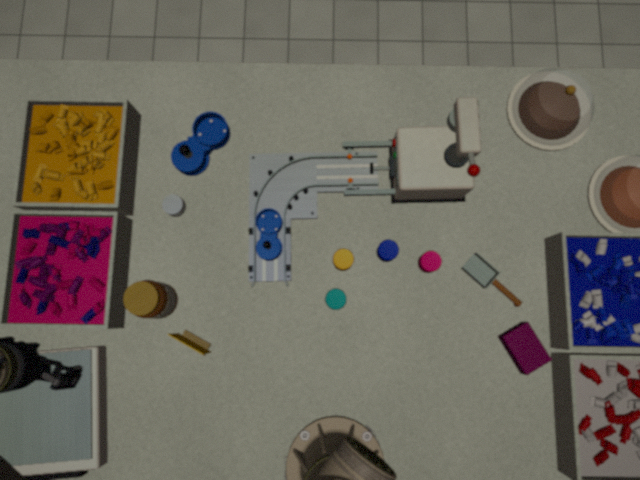

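View pics/scene0.png

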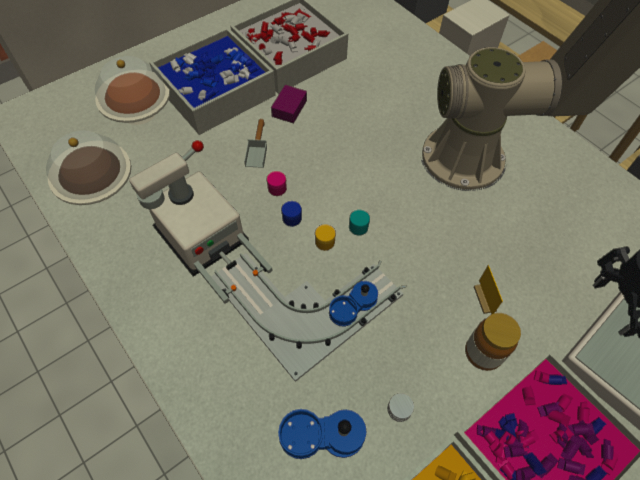

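The top view shows the gold tin at (343,259). The things that could be mistaken for it are turquoise (335,299), blue (388,250) and pink (430,261). The carrier standing in the lane is at (268,234), with its seat at (269,221) and knob at (268,245). The larger look-alike carrier is at (200,143), off the lane, so I leave it. Next I rectify a close crop.

```bash
cat > h.py <<'E'
import numpy as np,cv2
from workcell import *
def pix(n,P):
    c=calibration(n);W=c["world_from_camera"];q=(np.atleast_2d(P)-W[:3,3])@W[:3,:3]
    q=q*[1,-1,-1];u=q@c["mtx"].T;return u[:,:2]/u[:,2:]
def ray(n,uv,z):
    c=calibration(n);W=c["world_from_camera"];uv=np.atleast_2d(uv).astype(float)
    r=np.c_[uv,np.ones(len(uv))]@np.linalg.inv(c["mtx"]).T*[1,-1,-1]@W[:3,:3].T
    return W[:3,3]+r*((z-W[2,3])/r[:,2])[:,None]
def cloud(n,d):
    v,u=np.mgrid[:480,:640];c=calibration(n);W=c["world_from_camera"]
    r=np.c_[u.ravel(),v.ravel(),np.ones(u.size)]@np.linalg.inv(c["mtx"]).T*[1,-1,-1]
    return (W[:3,3]+(r*d.reshape(-1,1))@W[:3,:3].T).reshape(480,640,3)
def rect(n,p,z,x0,x1,y0,y1,s):  # up=+x, left=+y, s px per m
    h,w=int((x1-x0)*s),int((y1-y0)*s)
    i,j=np.mgrid[:h,:w];P=np.c_[(x1-i/s).ravel(),(y1-j/s).ravel(),np.full(h*w,z)]
    m=pix(n,P).reshape(h,w,2).astype(np.float32);return cv2.remap(p,m,None,cv2.INTER_CUBIC)
def blobs(p,lo,hi,amin=30):
    m=cv2.inRange(cv2.cvtColor(p,cv2.COLOR_RGB2HSV),lo,hi)
    n,l,s,c=cv2.connectedComponentsWithStats(m)
    return [(c[i],s[i],l==i) for i in range(1,n) if s[i][4]>=amin]
E
python3 - <<'E'
from h import *
T=np.load("pics/top0.npz");S=np.load("pics/scene0.npz")
for n,A in(("top",T),("scene",S)):
    for nm,lo,hi in(("gold",(18,120,100),(30,255,255)),("blue",(100,150,60),(125,255,255)),("orange",(5,150,120),(16,255,255))):
        for c,s,m in blobs(A["p"],lo,hi,4):
            z={"gold":.044,"blue":.04,"orange":.03}[nm]
            X=ray(n,c,z)[0]
            if .3<X[0]<.8 and abs(X[1])<.45: print(n,nm,c.round(1),s,X.round(4))
C=cloud("top",T["d"]); print("depth counter",np.median(C[350:400,230:280,2]),"bed",C[205:210,262:275,2].mean(),C[180,290],"giftbox",C[345,525])
a=rect("top",T["p"],.012,.42,.68,-.28,.26,1400)
cv2.imwrite("pics/r0.png",a[...,::-1]);print(a.shape)
E
```

```text
top gold [342.8 258.8] [333 249  21  21 335] [ 0.4651 -0.0121  0.044 ]
top blue [199.8 143.5] [ 172  113   56   59 1459] [0.7406 0.3361 0.04  ]
top blue [193.8 125.5] [193 124   2   4   4] [0.786  0.3535 0.04  ]
top blue [203.9 164.4] [195 155  14  19  47] [0.688  0.3233 0.04  ]
top blue [268.5 234.6] [256 209  26  51 876] [0.5199 0.1625 0.04  ]
top blue [387.4 250. ] [378 240  20  20 296] [ 0.4878 -0.1162  0.04  ]
top orange [349.2 156. ] [348 155   4   3  10] [ 0.7186 -0.0256  0.03  ]
top orange [350. 180.] [349 179   3   3   9] [ 0.6583 -0.028   0.03  ]
scene gold [324.9 232.9] [315 224  21  18 287] [ 0.4667 -0.008   0.044 ]
scene gold [501.9 329.7] [484 313  37  34 971] [0.3172 0.4132 0.044 ]
scene blue [291.3 209.7] [282 202  19  17 258] [ 0.4893 -0.1125  0.04  ]
scene blue [352.9 303.2] [ 330  281   48   45 1047] [0.5288 0.1715 0.04  ]
scene blue [338.  323.6] [336 323   5   2   5] [0.5849 0.1892 0.04  ]
scene blue [321.  433.5] [ 279  410   87   48 2976] [0.7523 0.3461 0.04  ]
scene orange [254.9 271.7] [253 270   5   5  18] [ 0.6535 -0.0286  0.03  ]
scene orange [233.  286.9] [231 285   5   5  20] [ 0.7143 -0.0263  0.03  ]
depth counter 0.0007838153268396875 bed 0.021155864359407424 [0.6604796  0.11776294 0.0142082 ] giftbox [ 0.27567487 -0.42657245  0.04099557]
(364, 756, 3)
```

View pics/r0.png

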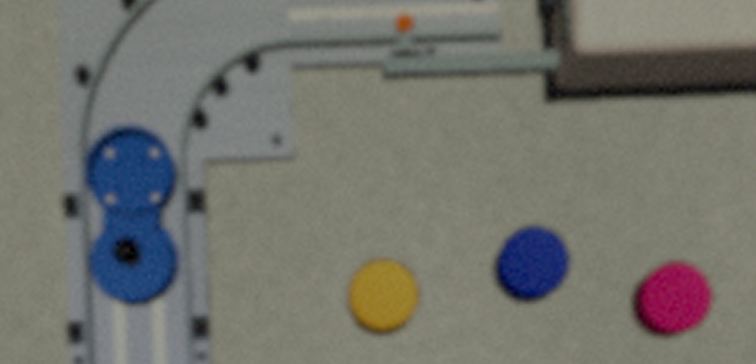

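Run:
```python
from h import *
for n in("top","scene"):
    p=np.load(f"pics/{n}0.npz")["p"]
    s=2000
    # leg1: rows x .42-.56 ; cols y
    for nm,box,tr in(("leg1",(.40,.47,.10,.23),0),("leg1b",(.56,.60,.10,.23),0),("leg2",(.63,.75,-.02,.05),1)):
        a=cv2.cvtColor(rect(n,p,.026,*box,s),cv2.COLOR_RGB2GRAY).astype(float)
        x0,x1,y0,y1=box
        if tr: a=a.T; lo=x1; along=lambda i:y1-i/s
        else: lo=y1; along=lambda i:x1-i/s
        k=max(1,len(a)//4)
        for i in range(0,len(a)-k+1,k):
            pr=a[i:i+k].mean(0); pr=cv2.GaussianBlur(pr[None],(0,0),2)[0]
            mins=[(round(lo-j/s,4),int(pr[j])) for j in range(2,len(pr)-2) if pr[j]<=pr[j-2] and pr[j]<pr[j+2] and pr[j]<pr[max(0,j-12):j+13].max()-12 and pr[j]==pr[max(0,j-5):j+6].min()]
            print(n,nm,round(along(i+k/2),3),mins)
p=[cv2.resize(rect(n,np.load(f"pics/{n}0.npz")["p"],z,.60,.78,-.2,.08,1400),None,fx=2,fy=2)[:290*2,:] for n,z in(("top",.026),("scene",.026))]
cv2.imwrite("pics/leg2.png",cv2.resize(np.vstack(p),(620,800))[...,::-1] if 0 else cv2.resize(np.vstack(p),None,fx=.55,fy=.55)[...,::-1])
# roller triangulation
def tri(uvs):
    A=[];b=[]
    for n,uv in uvs:
        o=calibration(n)["world_from_camera"][:3,3];r=ray(n,uv,0)[0]-o;r/=np.linalg.norm(r);M=np.eye(3)-np.outer(r,r);A.append(M);b.append(M@o)
    return np.linalg.lstsq(np.vstack(A),np.hstack(b),rcond=None)[0]
print("out",tri([("top",(349.2,156)),("scene",(233,286.9))]),"in",tri([("top",(350,180)),("scene",(254.9,271.7))]))
```

```text
top leg1 0.461 [(0.1945, 97), (0.1235, 106), (0.1105, 112)]
top leg1 0.444 [(0.204, 60), (0.1635, 128), (0.1555, 128), (0.136, 128), (0.1165, 49)]
top leg1 0.427 [(0.2025, 100), (0.1935, 96), (0.1545, 128), (0.1205, 105)]
top leg1 0.41 [(0.1935, 102)]
top leg1b 0.595 [(0.1955, 95), (0.1175, 42)]
top leg1b 0.586 [(0.1975, 96), (0.116, 70)]
top leg1b 0.576 [(0.198, 95), (0.182, 46), (0.127, 104)]
top leg1b 0.567 [(0.189, 37), (0.157, 55), (0.142, 65), (0.128, 108)]
top leg2 0.041 [(0.7155, 75), (0.7035, 125), (0.684, 124), (0.675, 123), (0.6445, 82)]
top leg2 0.024 [(0.7165, 77), (0.6845, 123), (0.676, 124), (0.645, 82)]
top leg2 0.006 [(0.717, 74), (0.705, 123), (0.6855, 124), (0.677, 124), (0.6455, 85)]
top leg2 -0.011 [(0.7425, 77), (0.7175, 77), (0.7045, 124), (0.6775, 123), (0.6465, 83)]
scene leg1 0.461 [(0.219, 98), (0.2035, 79), (0.1325, 76), (0.1215, 105)]
scene leg1 0.444 [(0.209, 33), (0.1735, 141), (0.161, 142), (0.146, 141), (0.132, 75), (0.1205, 47)]
scene leg1 0.427 [(0.218, 103), (0.21, 106), (0.202, 83), (0.173, 141), (0.1605, 143), (0.145, 142), (0.131, 76), (0.123, 1
[... 204 characters left out ...]
 89)]
scene leg1b 0.576 [(0.223, 97), (0.2075, 77), (0.187, 29), (0.1605, 52), (0.151, 66), (0.136, 71)]
scene leg1b 0.567 [(0.223, 96), (0.2075, 80), (0.194, 30), (0.143, 50)]
scene leg2 0.041 [(0.7365, 104), (0.722, 89), (0.7095, 139), (0.6915, 137), (0.681, 137), (0.6635, 139), (0.651, 77)]
scene leg2 0.024 [(0.737, 104), (0.7225, 90), (0.7105, 138), (0.6925, 136), (0.682, 138), (0.663, 139), (0.6515, 77)]
scene leg2 0.006 [(0.738, 105), (0.7235, 89), (0.711, 137), (0.693, 137), (0.682, 138), (0.664, 140), (0.6525, 79)]
scene leg2 -0.011 [(0.7375, 95), (0.724, 90), (0.694, 137), (0.6825, 138), (0.6525, 80)]
out [ 0.71585421 -0.0244915   0.03539444] in [ 0.65558759 -0.02674406  0.03602904]
```

View pics/leg2.png

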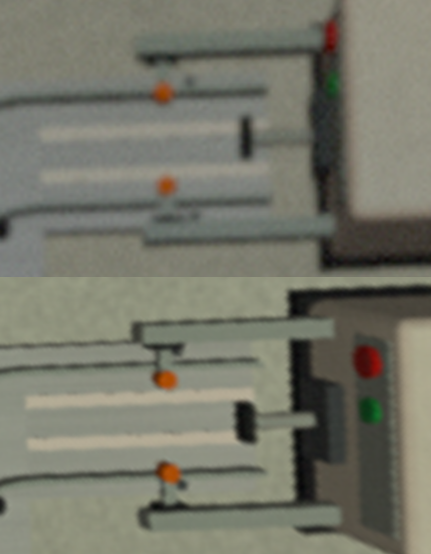

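The crop shows the rollers at (165,92) and (166,186) and the bumper face at (246,137), with the lane yawed by about +2°. Next I fit fixed-radius circles to the far-side top edges in both views, for the tin and the seat. I also triangulate the knob and the bumper.

```bash
cat >> h.py <<'E'
from scipy.optimize import least_squares
def tri(uvs):
    A=[];b=[]
    for n,uv in uvs:
        o=calibration(n)["world_from_camera"][:3,3];r=ray(n,uv,0)[0]-o;r/=np.linalg.norm(r);M=np.eye(3)-np.outer(r,r);A.append(M);b.append(M@o)
    return np.linalg.lstsq(np.vstack(A),np.hstack(b),rcond=None)[0]
def disc(n,p,lo,hi,c0,R,z,half=80,lim=None):
    """centre of top circle (radius R, height z) near c0 from the contour side away from the camera"""
    hs=cv2.cvtColor(cv2.resize(p,None,fx=4,fy=4,interpolation=cv2.INTER_CUBIC),cv2.COLOR_RGB2HSV)
    cs,_=cv2.findContours(cv2.inRange(hs,lo,hi),cv2.RETR_EXTERNAL,cv2.CHAIN_APPROX_NONE)
    P=ray(n,(np.vstack([c[:,0] for c in cs])+.5)/4-.5,z)[:,:2]
    o=calibration(n)["world_from_camera"][:2,3];c=np.array(c0[:2],float)
    for _ in range(6):
        d=P-c;r=np.hypot(*d.T);a=(c-o)/np.hypot(*(c-o))
        ang=np.degrees(np.arccos(np.clip(d@a/r,-1,1)))
        k=(abs(r-R)<.007)&(ang<half)
        if lim is not None: k&=(d@lim>-.2*r)
        c=least_squares(lambda c:np.hypot(*(P[k]-c).T)-R,c,loss="soft_l1",f_scale=.001).x
    res=np.hypot(*(P[k]-c).T)-R
    return c,k.sum(),res.std()
GOLD=((18,100,70),(32,255,255));BLUE=((100,130,40),(125,255,255))
def shots(tag):
    r={}
    for n in("top","scene"):
        p,d=read_camera(n);np.savez(f"pics/{n}{tag}.npz",p=p,d=d);r[n]=p
    return r
E
python3 - <<'E'
from h import *
f=np.array([1,.0385])
for n in("top","scene"):
    p=np.load(f"pics/{n}0.npz")["p"]
    print(n,"gold",disc(n,p,*GOLD,(.465,-.011),.025,.044),"seat",disc(n,p,*BLUE,(.549,.164),.032,.040,lim=f),"rear",disc(n,p,*BLUE,(.489,.162),.032,.040,lim=-f))
    # dark blobs: knob, bumper
    g=cv2.cvtColor(p,cv2.COLOR_RGB2HSV)[...,2]
    k,l,s,c=cv2.connectedComponentsWithStats((g<45).astype(np.uint8))
    for i in range(1,k):
        X=ray(n,c[i],.06)[0];Y=ray(n,c[i],.032)[0]
        if abs(X[0]-.49)<.03 and abs(X[1]-.163)<.03: print(n,"knob",c[i],s[i],X)
        if abs(Y[0]-.688)<.03 and -.15<Y[1]<-.05: print(n,"bump?",c[i],s[i],Y)
    # stripes on bed z=.012, leg2
    a=cv2.cvtColor(rect(n,p,.012,.65,.72,-.0,.04,2000),cv2.COLOR_RGB2HSV)
    pr=cv2.GaussianBlur(a[...,2].astype(float).mean(1)[None],(0,0),3)[0]
    print(n,"stripes x at y=.02",[round(.72-j/2000,4) for j in range(5,len(pr)-5) if pr[j]==pr[max(0,j-10):j+11].max()])
    a=cv2.cvtColor(rect(n,p,.012,.42,.45,.12,.20,2000),cv2.COLOR_RGB2HSV)
    pr=cv2.GaussianBlur(a[...,2].astype(float).mean(0)[None],(0,0),3)[0]
    print(n,"stripes y at x=.435",[round(.20-j/2000,4) for j in range(5,len(pr)-5) if pr[j]==pr[max(0,j-10):j+11].max()])
E
```

```text
top gold (array([ 0.46475831, -0.01204895]), np.int64(109), np.float64(0.00043508328146008496)) seat (array([0.54904147, 0.1628308 ]), np.int64(130), np.float64(0.0009314077756812869)) rear (array([0.49095947, 0.15896251]), np.int64(33), np.float64(0.0004367494045233927))
top bump? [391.1 161.5] [390 159   4   6  10] [ 0.70573644 -0.12714478  0.032     ]
top bump? [371.25 168.25] [371 164   2   9  12] [ 0.68794434 -0.07906442  0.032     ]
top bump? [391. 166.] [391 166   1   1   1] [ 0.69440423 -0.12683862  0.032     ]
top bump? [393. 169.] [393 169   1   1   1] [ 0.68695344 -0.13163043  0.032     ]
top bump? [390.  170.5] [390 170   1   2   2] [ 0.68307013 -0.12435916  0.032     ]
top bump? [394. 171.] [394 171   1   1   1] [ 0.68198099 -0.1340144   0.032     ]
top bump? [391.63636364 177.84848485] [390 173   6  14  33] [ 0.66476972 -0.12820501  0.032     ]
top knob [266.8 244.5] [264 242   6   6  30] [0.49323681 0.16317537 0.06      ]
top stripes x at y=.02 [0.699, 0.671]
top stripes y at x=.435 [0.1745, 0.1465]
scene gold (array([ 0.46681096, -0.00817106]), np.int64(97), np.float64(0.0004061655661193746)) seat (array([0.55355708, 0.16947233]), np.int64(36), np.float64(0.00019615312712085626)) rear (array([0.49563173, 0.16897494]), np.int64(124), np.float64(0.0011306843143932507))
scene bump? [220.70445344 253.1659919 ] [203 241  39  27 247] [ 0.68970289 -0.11655456  0.032     ]
scene bump? [231.08333333 264.88888889] [227 261   9   8  36] [ 0.68741462 -0.07553711  0.032     ]
scene knob [364.76086957 288.54347826] [362 285   7   8  46] [0.49287823 0.16656126 0.06      ]
scene stripes x at y=.02 [0.711, 0.698, 0.6845, 0.67, 0.6555]
scene stripes y at x=.435 [0.177, 0.161, 0.149, 0.135]
```

```bash
cat >> h.py <<'E'
from scipy.spatial.transform import Rotation as Ro
O=np.array([.5684,.0521]);TH=.0385
def lane(lx,ly): return O+np.array([[np.cos(TH),-np.sin(TH)],[np.sin(TH),np.cos(TH)]])@[lx,ly]
def tolane(P): return np.array([[np.cos(TH),np.sin(TH)],[-np.sin(TH),np.cos(TH)]])@(np.array(P[:2])-O)
def rel(*targets):
    """targets (x,y,z,yaw of tool y in deg), tool straight down -> tool-axis rows"""
    s=get_state();q=s["orientation"];R=Ro.from_quat([q[1],q[2],q[3],q[0]])
    for x,y,z,w in targets:
        w=np.radians(w);Y=np.array([np.cos(w),np.sin(w),0]);Z=np.array([0,0,-1.]);X=np.cross(Y,Z)
        T=Ro.from_matrix(np.c_[X,Y,Z]);t=R.inv().apply(np.array([x,y,z])-s["tcp_pos"]);r=np.degrees((R.inv()*T).as_rotvec())
        print(np.round(t,4).tolist(),np.round(r,1).tolist())
def st():
    s=get_state();q=s["orientation"];R=Ro.from_quat([q[1],q[2],q[3],q[0]]).as_matrix()
    print("t",round(s["clock"],2),"tcp",s["tcp_pos"].round(4),"yaw",np.degrees(np.arctan2(R[1,1],R[0,1])).round(1),"Z",R[:,2].round(3),"lane",tolane(s["tcp_pos"]).round(4),"F",s["wrist_force"].round(1),"gap",round(s["finger_gap"],4),"grip",round(s["grip_force"],1),"q",s["joint_pos"].round(2))
E
python3 - <<'E'
from h import *
st();rel((.466,-.0105,.13,90),(.466,-.0105,.022,90))
p=np.load("pics/top0.npz")["p"];cv2.imwrite("pics/cand.png",cv2.resize(p[110:320,160:450],None,fx=2,fy=2,interpolation=cv2.INTER_CUBIC)[...,::-1])
E
```

```text
t 0.1 tcp [0.2472 0.5187 0.2305] yaw 64.5 Z [-0.001 -0.001 -1.   ] lane [-0.303   0.4786] F [-0.5  0.8  0.9] gap 0.0854 grip 0.0 q [0.99 0.31 0.05 1.3  0.   1.43]
[-0.4253, -0.3834, 0.101] [-0.1, -0.0, -25.5]
[-0.4253, -0.3832, 0.209] [-0.1, -0.0, -25.5]
```

View pics/cand.png

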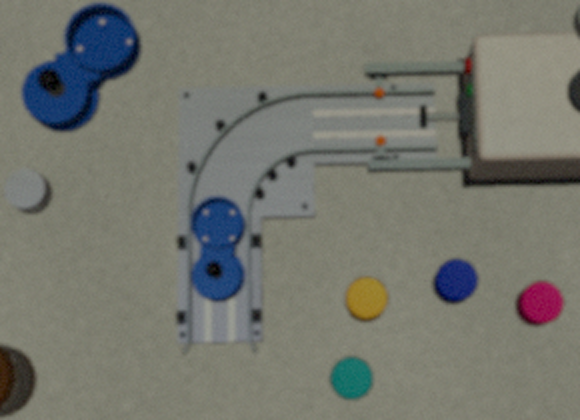

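The crop confirms the choice. The gold tin is at (367,298), distinct from turquoise (351,378), and the smaller blue carrier sits in the lane at (218,248).

>>> {"fn": "drive_tool", "kwargs": {
  "deltas": [
    [[0, -0.425, -0.383, 0.03, 0, 0, -25.5], [0, -0.425, -0.383, 0.03, 0, 0, -25.5], [0, -0.425, -0.383, 0.03, 0, 0, -25.5], [0, -0.425, -0.383, 0.03, 0, 0, -25.5], [0, -0.425, -0.383, 0.03, 0, 0, -25.5], [0, -0.425, -0.383, 0.03, 0, 0, -25.5], [0, -0.425, -0.383, 0.08, 0, 0, -25.5], [0, -0.425, -0.383, 0.1, 0, 0, -25.5], [0, -0.425, -0.383, 0.1, 0, 0, -25.5], [0, -0.425, -0.383, 0.1, 0, 0, -25.5], [0, -0.425, -0.383, 0.1, 0, 0, -25.5], [0, -0.425, -0.383, 0.1, 0, 0, -25.5]]
  ],
  "newtons": 40
}}

```text
clock: 1.6
tcp_pos: [0.4657, -0.0091, 0.1312]
orientation: [-0.0, -0.0, 1.0, 0.0]
wrist_force: [1.2, 0.9, -0.7]
finger_gap: 0.0855
grip_force: 0.0
```

```bash
python3 -c "
from h import *
st();rel((.466,-.0105,.022,90))"
```

```text
t 1.6 tcp [ 0.4657 -0.0091  0.1312] yaw 90.0 Z [-0.001  0.001 -1.   ] lane [-0.1049 -0.0572] F [ 1.2  0.9 -0.7] gap 0.0855 grip 0.0 q [-0.19  0.16 -0.4   1.01  0.   -0.19]
[-0.0004, -0.0015, 0.1092] [0.0, -0.1, 0.0]
```

>>> {"fn": "drive_tool", "kwargs": {
  "deltas": [
    [[0, 0, -0.0015, 0.06, 0, 0, 0], [0, 0, -0.0015, 0.09, 0, 0, 0], [0, 0, -0.0015, 0.109, 0, 0, 0], [0, 0, -0.0015, 0.109, 0, 0, 0], [140, 0, -0.0015, 0.109, 0, 0, 0], [140, 0, -0.0015, 0.109, 0, 0, 0], [140, 0, -0.0015, 0.109, 0, 0, 0], [140, 0, -0.0015, 0.109, 0, 0, 0], [140, 0, -0.0015, 0.109, 0, 0, 0]]
  ],
  "newtons": 30
}}

```text
clock: 2.72
tcp_pos: [0.4674, -0.011, 0.0238]
orientation: [0.001, -0.0, 1.0, 0.0]
wrist_force: [-0.7, 0.9, 6.0]
finger_gap: 0.0487
grip_force: 30.4
```

```bash
python3 -c "
from h import *
st()"
```

```text
t 2.73 tcp [ 0.4674 -0.011   0.0238] yaw 90.0 Z [ 0.003  0.    -1.   ] lane [-0.1033 -0.0591] F [-0.7  0.9  6. ] gap 0.0487 grip 30.4 q [-0.2   0.28 -0.56  0.73  0.   -0.2 ]
```

>>> {"fn": "drive_tool", "kwargs": {
  "deltas": [
    [[140, 0, 0, -0.05, 0, 0, 0], [140, 0, 0, -0.095, 0, 0, 0], [140, -0.04, 0.08, -0.095, 0, 0, 0], [140, -0.08, 0.16, -0.095, 0, 0, -2], [140, -0.085, 0.177, -0.08, 0, 0, -2], [140, -0.085, 0.177, -0.065, 0, 0, -2], [140, -0.085, 0.177, -0.065, 0, 0, -2], [140, -0.085, 0.177, -0.065, 0, 0, -2], [140, -0.085, 0.177, -0.065, 0, 0, -2]]
  ]
}}

```text
clock: 3.85
tcp_pos: [0.5513, 0.1647, 0.0882]
orientation: [0.0, -0.017, 1.0, 0.0]
wrist_force: [0.8, -0.5, -1.5]
finger_gap: 0.0486
grip_force: 32.5
```

Run:
```python
from h import *
st();r=shots("1");s=get_state();zt=s["tcp_pos"][2]-.0238+.044
f=np.array([1,.0385]);im=[]
for n in r:
    p=r[n]
    print(n,"gold",disc(n,p,*GOLD,s["tcp_pos"][:2],.025,zt)[:3],"seat",disc(n,p,*BLUE,(.551,.166),.032,.040,lim=f))
    u=pix(n,s["tcp_pos"])[0].astype(int);im.append(cv2.resize(p[u[1]-50:u[1]+50,u[0]-60:u[0]+60],None,fx=3.2,fy=3.2,interpolation=cv2.INTER_CUBIC))
cv2.imwrite("pics/hov.png",np.hstack(im)[...,::-1])
```

```text
t 3.85 tcp [0.5513 0.1647 0.0882] yaw 91.9 Z [ 0.001  0.    -1.   ] lane [-0.0127  0.1132] F [ 0.8 -0.5 -1.5] gap 0.0486 grip 32.5 q [ 0.15  0.39 -0.2   0.98 -0.    0.12]
top gold (array([0.55150209, 0.16498733]), np.int64(0), np.float64(nan)) seat (array([0.551, 0.166]), np.int64(0), np.float64(nan))
scene gold (array([0.55154729, 0.16794518]), np.int64(54), np.float64(0.0019548563199728803)) seat (array([0.55562086, 0.1713465 ]), np.int64(48), np.float64(0.0023215112310420276))
  ret = _var(a, axis=axis, dtype=dtype, out=out, ddof=ddof,
  arrmean = um.true_divide(arrmean, div, out=arrmean,
  ret = ret.dtype.type(ret / rcount)
```

View pics/hov.png

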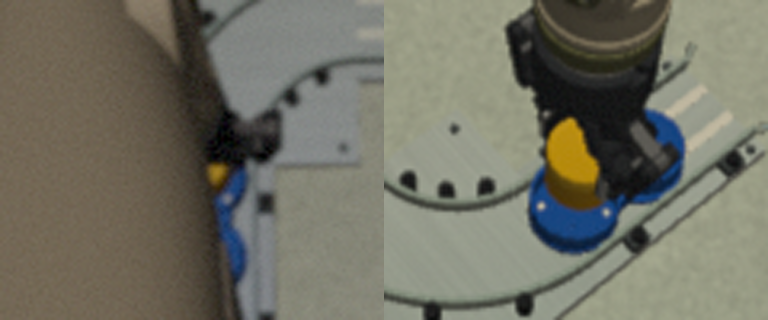

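The left half (top view) is blocked by the arm. In the scene half the tin hovers over the seat near (575,170), so I correct slightly and go down gently while watching the force.

>>> {"fn": "drive_tool", "kwargs": {
  "deltas": [
    [[140, -0.0022, 0.0006, 0, 0, 0, 0], [140, -0.0022, 0.0006, 0.01, 0, 0, 0], [140, -0.0022, 0.0006, 0.02, 0, 0, 0], [140, -0.0022, 0.0006, 0.024, 0, 0, 0], [140, -0.0022, 0.0006, 0.028, 0, 0, 0], [140, -0.0022, 0.0006, 0.03, 0, 0, 0], [140, -0.0022, 0.0006, 0.03, 0, 0, 0]]
  ]
}}

```text
clock: 4.82
tcp_pos: [0.5534, 0.1667, 0.0573]
orientation: [0.0, -0.018, 1.0, 0.0]
wrist_force: [0.7, 0.3, -1.4]
finger_gap: 0.0489
grip_force: 32.5
```

```bash
python3 -c "
from h import *
st()"
```

```text
t 4.83 tcp [0.5534 0.1667 0.0573] yaw 92.0 Z [ 0.  0. -1.] lane [-0.0105  0.1151] F [ 0.7  0.3 -1.4] gap 0.0489 grip 32.5 q [ 0.15  0.43 -0.23  0.91  0.    0.12]
```

No contact force with the tin already below the rim, so it is in the cup. I continue down and release.

>>> {"fn": "drive_tool", "kwargs": {
  "deltas": [
    [[140, 0, 0, 0.006, 0, 0, 0], [140, 0, 0, 0.011, 0, 0, 0], [140, 0, 0, 0.0125, 0, 0, 0], [140, 0, 0, 0.0125, 0, 0, 0]]
  ]
}}

```text
clock: 5.32
tcp_pos: [0.5533, 0.1667, 0.0446]
orientation: [-0.0, -0.018, 1.0, 0.0]
wrist_force: [0.1, 0.0, -0.9]
finger_gap: 0.0488
grip_force: 32.5
```

```bash
python3 -c "
from h import *
st()"
```

```text
t 5.33 tcp [0.5533 0.1667 0.0446] yaw 92.0 Z [-0.  0. -1.] lane [-0.0107  0.1151] F [ 0.1  0.  -0.9] gap 0.0488 grip 32.5 q [ 0.15  0.44 -0.25  0.88  0.    0.12]
```

>>> {"fn": "drive_tool", "kwargs": {
  "deltas": [
    [[140, 0, 0, 0.001, 0, 0, 0], [140, 0, 0, 0.001, 0, 0, 0], [95, 0, 0, 0.0005, 0, 0, 0], [80, 0, 0, 0.0005, 0, 0, 0], [60, 0, 0, 0.0, 0, 0, 0], [60, 0, 0, 0.0, 0, 0, 0], [60, 0, 0, -0.03, 0, 0, 0], [60, 0, 0, -0.08, 0, 0, 0], [60, 0.02, 0, -0.1, 0, 0, 0], [60, 0.06, 0, -0.1, 0, 0, 0], [60, 0.06, 0, -0.1, 0, 0, 0]]
  ]
}}

```text
clock: 6.7
tcp_pos: [0.4905, 0.1645, 0.145]
orientation: [-0.001, -0.018, 1.0, -0.0]
wrist_force: [0.7, -0.3, 0.5]
finger_gap: 0.0651
grip_force: 0.0
```

Run:
```python
from h import *
st();r=shots("2")
p=r["scene"]
print("gold",disc("scene",p,*GOLD,(.555,.169),.025,.064),)
g=cv2.cvtColor(p,cv2.COLOR_RGB2HSV)[...,2]
cv2.imwrite("pics/seat.png",cv2.resize(p[230:360,290:450],None,fx=4,fy=4,interpolation=cv2.INTER_CUBIC)[...,::-1])
a=tolane((.493,.1649));print("knob",a);
rel((*lane(-.0715,.115),.12,182.2))
```

```text
t 6.7 tcp [0.4905 0.1645 0.145 ] yaw 92.1 Z [-0.002 -0.    -1.   ] lane [-0.0735  0.1153] F [ 0.7 -0.3  0.5] gap 0.0651 grip 0.0 q [ 0.17  0.25 -0.26  1.07  0.    0.13]
gold (array([0.55301506, 0.17006637]), np.int64(110), np.float64(0.000617901447895955))
knob [-0.0710024   0.11561859]
[0.0012, -0.0004, 0.0251] [-0.0, 0.1, -90.2]
```

View pics/seat.png

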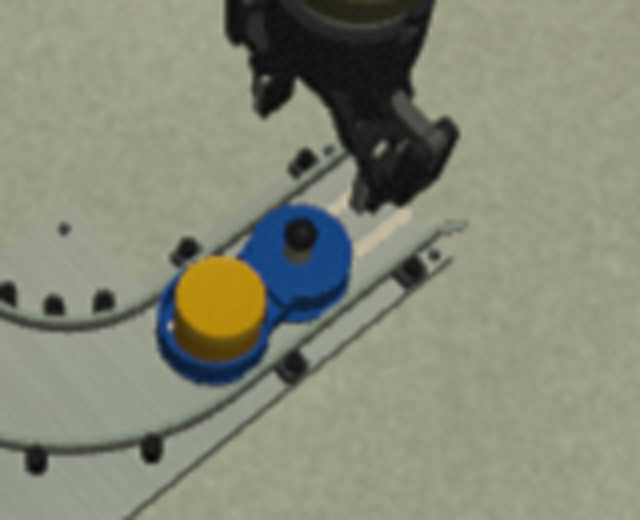

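The tin stands inside the cup at (220,300) in the crop, with the knob at (301,237) behind it. Next I rotate and straddle the knob with the fingers along the travel direction.

>>> {"fn": "drive_tool", "kwargs": {
  "deltas": [
    [[165, 0, 0, 0, 0, 0, -10], [165, 0, 0, 0, 0, 0, -20], [165, 0, 0, 0, 0, 0, -30], [165, 0, 0, 0, 0, 0, -40], [165, 0, 0, 0, 0, 0, -50], [165, 0, 0, 0, 0, 0, -60], [165, 0, 0, 0, 0, 0, -70], [165, 0, 0, 0, 0, 0, -80], [165, 0, 0, 0, 0, 0, -90], [165, 0, 0, 0.03, 0, 0, -90], [165, 0, 0, 0.05, 0, 0, -90], [165, 0, 0, 0.05, 0, 0, -90]]
  ]
}}

```text
clock: 8.3
tcp_pos: [0.4931, 0.1643, 0.0931]
orientation: [0.001, 0.719, -0.695, -0.001]
wrist_force: [0.7, 0.4, 0.3]
finger_gap: 0.03
grip_force: 0.0
```

Run:
```python
from h import *
st();rel((*lane(-.0735,.115),.050,182.2))
```

```text
t 8.3 tcp [0.4931 0.1643 0.0931] yaw -178.0 Z [-0.003 -0.    -1.   ] lane [-0.071  0.115] F [0.7 0.4 0.3] gap 0.03 grip 0.0 q [ 0.17  0.3  -0.33  0.95  0.   -1.44]
[0.0, 0.0024, 0.0432] [0.2, -0.0, -0.2]
```

>>> {"fn": "drive_tool", "kwargs": {
  "deltas": [
    [[165, 0, 0.0015, 0, 0, 0, 0], [165, 0, 0.0015, 0.01, 0, 0, 0], [165, 0, 0.0015, 0.02, 0, 0, 0], [165, 0, 0.0015, 0.03, 0, 0, 0], [165, 0, 0.0015, 0.039, 0, 0, 0], [165, 0, 0.0015, 0.043, 0, 0, 0], [165, 0, 0.0015, 0.043, 0, 0, 0]]
  ],
  "newtons": 20
}}

```text
clock: 9.18
tcp_pos: [0.4917, 0.1645, 0.0514]
orientation: [0.0, 0.719, -0.695, -0.0]
wrist_force: [0.3, -0.1, 0.1]
finger_gap: 0.03
grip_force: 0.0
```

Run:
```python
from h import *
st();r=shots("3");p=r["scene"]
cv2.imwrite("pics/knob.png",cv2.resize(p[230:360,290:450],None,fx=4,fy=4,interpolation=cv2.INTER_CUBIC)[...,::-1])
print(pix("scene",(.4931,.1643,.062)))
```

```text
t 9.18 tcp [0.4917 0.1645 0.0514] yaw -178.0 Z [-0.001 -0.    -1.   ] lane [-0.0723  0.1152] F [ 0.3 -0.1  0.1] gap 0.03 grip 0.0 q [ 0.17  0.33 -0.39  0.84  0.   -1.44]
[[364.09320943 287.44876939]]
```

View pics/knob.png

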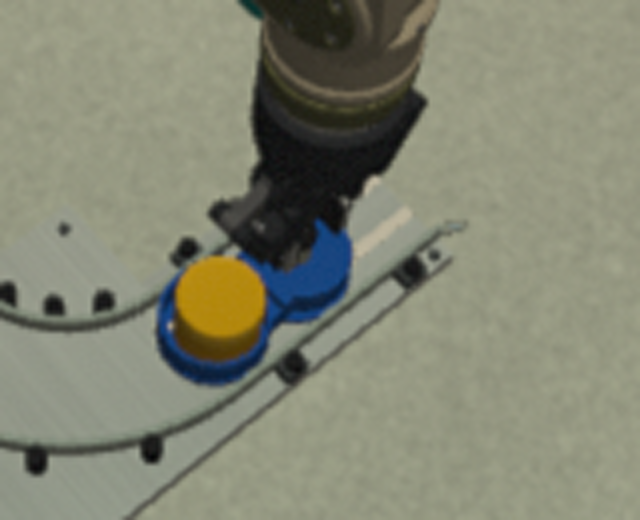

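The fingers straddle the knob with no force, and the tin at (220,300) is clear. Now I plan the path.

```bash
cat >> h.py <<'E'
from scipy.optimize import brentq
def cl(s): # centre line, s=0 at bend start
    if s<0: return np.array([s,.115])
    L=.115*np.pi/2
    if s<L: return .115*np.array([np.sin(s/.115),np.cos(s/.115)])
    return np.array([.115,-(s-L)])
def plan(ss,lead=.002,z=.051,lat=0.):
    s=get_state();q=s["orientation"];R=Ro.from_quat([q[1],q[2],q[3],q[0]])
    for a in ss:
        k=cl(a);t=brentq(lambda u:np.hypot(*(cl(u)-k))-.06,a+.05,a+.09);h=(cl(t)-k)/.06
        P=k+h*lead;w=lane(*P);ph=np.arctan2(h[1],h[0])+TH+np.pi
        Y=np.array([np.cos(ph),np.sin(ph),0]);Z=np.array([0,0,-1.]);T=Ro.from_matrix(np.c_[np.cross(Y,Z),Y,Z])
        d=R.inv().apply(np.array([*w,z])-s["tcp_pos"]);r=np.degrees((R.inv()*T).as_rotvec())
        print(round(a,4),d.round(4).tolist(),r.round(1).tolist())
E
python3 - <<'E'
from h import *
plan(np.arange(-.068,-.068+.004*12,.004))
E
```

```text
-0.068 [0.0003, -0.0059, 0.001] [-0.0, 0.0, -0.2]
-0.064 [0.0003, -0.0099, 0.001] [-0.0, 0.0, -0.2]
-0.06 [0.0003, -0.0139, 0.001] [-0.0, 0.0, -0.2]
-0.056 [0.0003, -0.0179, 0.001] [-0.0, 0.0, -0.1]
-0.052 [0.0003, -0.0219, 0.001] [-0.0, 0.0, 0.1]
-0.048 [0.0003, -0.0259, 0.001] [-0.0, 0.0, 0.4]
-0.044 [0.0003, -0.0299, 0.001] [-0.0, 0.0, 0.9]
-0.04 [0.0003, -0.0339, 0.001] [-0.0, 0.0, 1.5]
-0.036 [0.0003, -0.0379, 0.001] [-0.0, 0.0, 2.2]
-0.032 [0.0003, -0.0418, 0.001] [-0.0, 0.0, 3.1]
-0.028 [0.0003, -0.0458, 0.001] [-0.0, 0.0, 4.1]
-0.024 [0.0004, -0.0498, 0.001] [-0.0, 0.0, 5.3]
```

>>> {"fn": "drive_tool", "kwargs": {
  "deltas": [
    [[184, 0, 0, 0, 0, 0, 0], [184, 0, 0, 0, 0, 0, 0], [184, 0, -0.003, 0, 0, 0, 0], [184, 0, -0.006, 0, 0, 0, 0], [184, 0, -0.01, 0, 0, 0, 0], [184, 0, -0.014, 0, 0, 0, 0], [184, 0, -0.018, 0, 0, 0, 0], [184, 0, -0.022, 0, 0, 0, 0.1], [184, 0, -0.026, 0, 0, 0, 0.4], [184, 0, -0.03, 0, 0, 0, 0.9], [184, 0, -0.034, 0, 0, 0, 1.5]]
  ]
}}

```text
clock: 10.65
tcp_pos: [0.5262, 0.1657, 0.0518]
orientation: [-0.0, 0.71, -0.704, -0.0]
wrist_force: [-3.1, -0.7, 1.8]
finger_gap: 0.0239
grip_force: 1.1
```

Run:
```python
from h import *
st();plan(np.arange(-.036,-.036+.004*12,.004))
```

```text
t 10.65 tcp [0.5262 0.1657 0.0518] yaw -179.5 Z [-0.  0. -1.] lane [-0.0378  0.1152] F [-3.1 -0.7  1.8] gap 0.0239 grip 1.1 q [ 0.16  0.39 -0.31  0.87  0.   -1.42]
-0.036 [0.0001, -0.0038, 0.0008] [0.0, 0.0, 0.7]
-0.032 [0.0001, -0.0078, 0.0008] [0.0, 0.0, 1.6]
-0.028 [-0.0, -0.0118, 0.0008] [0.0, 0.0, 2.6]
-0.024 [-0.0001, -0.0158, 0.0008] [0.0, 0.0, 3.7]
-0.02 [-0.0002, -0.0198, 0.0008] [0.0, 0.0, 5.0]
-0.016 [-0.0003, -0.0238, 0.0008] [0.0, 0.0, 6.4]
-0.012 [-0.0003, -0.0278, 0.0008] [0.0, 0.0, 8.0]
-0.008 [-0.0004, -0.0318, 0.0008] [0.0, 0.0, 9.7]
-0.004 [-0.0004, -0.0357, 0.0008] [0.0, 0.0, 11.5]
-0.0 [-0.0005, -0.0397, 0.0008] [0.0, 0.0, 13.4]
0.004 [-0.0005, -0.0437, 0.0008] [0.0, 0.0, 15.4]
0.008 [-0.0003, -0.0477, 0.0008] [0.0, 0.0, 17.4]
```

>>> {"fn": "drive_tool", "kwargs": {
  "deltas": [
    [[184, 0, -0.004, 0, 0, 0, 0.7], [184, 0, -0.008, 0, 0, 0, 1.6], [184, 0, -0.012, 0, 0, 0, 2.6], [184, 0, -0.016, 0, 0, 0, 3.7], [184, 0, -0.02, 0, 0, 0, 5], [184, 0, -0.024, 0, 0, 0, 6.4], [184, 0, -0.028, 0, 0, 0, 8], [184, 0, -0.032, 0, 0, 0, 9.7]]
  ]
}}

```text
clock: 11.65
tcp_pos: [0.5582, 0.166, 0.0518]
orientation: [0.0, -0.647, 0.762, 0.0]
wrist_force: [-2.1, 0.1, 1.0]
finger_gap: 0.0238
grip_force: 1.2
```

Run:
```python
from h import *
st();plan(np.arange(-.004,-.004+.004*12,.004))
```

```text
t 11.65 tcp [0.5582 0.166  0.0518] yaw 170.7 Z [ 0.  0. -1.] lane [-0.0058  0.1142] F [-2.1  0.1  1. ] gap 0.0238 grip 1.2 q [ 0.15  0.44 -0.23  0.9   0.   -1.26]
-0.004 [-0.001, -0.0036, 0.0008] [-0.0, 0.0, 1.7]
0.0 [-0.0018, -0.0075, 0.0008] [-0.0, 0.0, 3.6]
0.004 [-0.0024, -0.0114, 0.0008] [-0.0, 0.0, 5.6]
0.008 [-0.0029, -0.0154, 0.0008] [-0.0, 0.0, 7.6]
0.012 [-0.0033, -0.0194, 0.0008] [-0.0, 0.0, 9.6]
0.016 [-0.0036, -0.0233, 0.0008] [-0.0, 0.0, 11.6]
0.02 [-0.0037, -0.0273, 0.0008] [-0.0, 0.0, 13.6]
0.024 [-0.0037, -0.0313, 0.0008] [-0.0, 0.0, 15.6]
0.028 [-0.0035, -0.0353, 0.0008] [-0.0, 0.0, 17.6]
0.032 [-0.0032, -0.0392, 0.0008] [-0.0, 0.0, 19.6]
0.036 [-0.0027, -0.0432, 0.0008] [-0.0, 0.0, 21.6]
0.04 [-0.0022, -0.0471, 0.0008] [-0.0, 0.0, 23.5]
```

>>> {"fn": "drive_tool", "kwargs": {
  "deltas": [
    [[184, -0.001, -0.0036, 0, 0, 0, 1.7], [184, -0.0018, -0.0075, 0, 0, 0, 3.6], [184, -0.0024, -0.0114, 0, 0, 0, 5.6], [184, -0.0029, -0.0154, 0, 0, 0, 7.6], [184, -0.0033, -0.0194, 0, 0, 0, 9.6], [184, -0.0036, -0.0233, 0, 0, 0, 11.6], [184, -0.0037, -0.0273, 0, 0, 0, 13.6], [184, -0.0037, -0.0313, 0, 0, 0, 15.6], [184, -0.0035, -0.0353, 0, 0, 0, 17.6]]
  ]
}}

```text
clock: 12.78
tcp_pos: [0.5936, 0.1638, 0.0518]
orientation: [0.0, -0.523, 0.852, 0.0]
wrist_force: [-2.3, 0.4, 0.9]
finger_gap: 0.0239
grip_force: 1.2
```

Run:
```python
from h import *
st();plan(np.arange(.032,.032+.004*12,.004))
```

```text
t 12.78 tcp [0.5936 0.1638 0.0518] yaw 153.1 Z [ 0.  0. -1.] lane [0.0295 0.1107] F [-2.3  0.4  0.9] gap 0.0239 grip 1.2 q [ 0.14  0.5  -0.13  0.94  0.   -0.96]
0.032 [-0.0009, -0.0039, 0.0008] [0.0, 0.0, 1.9]
0.036 [-0.0016, -0.0078, 0.0008] [0.0, 0.0, 3.9]
0.04 [-0.0023, -0.0117, 0.0008] [0.0, 0.0, 5.9]
0.044 [-0.0028, -0.0156, 0.0008] [0.0, 0.0, 7.9]
0.048 [-0.0031, -0.0196, 0.0008] [0.0, 0.0, 9.9]
0.052 [-0.0034, -0.0236, 0.0008] [0.0, 0.0, 11.9]
0.056 [-0.0035, -0.0276, 0.0008] [0.0, 0.0, 13.9]
0.06 [-0.0034, -0.0315, 0.0008] [0.0, 0.0, 15.9]
0.064 [-0.0032, -0.0355, 0.0008] [0.0, 0.0, 17.9]
0.068 [-0.0029, -0.0395, 0.0008] [0.0, 0.0, 19.9]
0.072 [-0.0024, -0.0435, 0.0008] [0.0, 0.0, 21.9]
0.076 [-0.0018, -0.0474, 0.0008] [0.0, 0.0, 23.9]
```

Forces are light (about 2 N). I use all 12 rows.

>>> {"fn": "drive_tool", "kwargs": {
  "deltas": [
    [[184, -0.0009, -0.0039, 0, 0, 0, 1.9], [184, -0.0016, -0.0078, 0, 0, 0, 3.9], [184, -0.0023, -0.0117, 0, 0, 0, 5.9], [184, -0.0028, -0.0156, 0, 0, 0, 7.9], [184, -0.0031, -0.0196, 0, 0, 0, 9.9], [184, -0.0034, -0.0236, 0, 0, 0, 11.9], [184, -0.0035, -0.0276, 0, 0, 0, 13.9], [184, -0.0034, -0.0315, 0, 0, 0, 15.9], [184, -0.0032, -0.0355, 0, 0, 0, 17.9], [184, -0.0029, -0.0395, 0, 0, 0, 19.9], [184, -0.0024, -0.0435, 0, 0, 0, 21.9], [184, -0.0018, -0.0474, 0, 0, 0, 23.9]]
  ]
}}

```text
clock: 14.28
tcp_pos: [0.6368, 0.144, 0.0519]
orientation: [0.0, -0.335, 0.942, 0.0]
wrist_force: [-2.3, 1.3, 0.8]
finger_gap: 0.0237
grip_force: 1.2
```

Run:
```python
from h import *
st();plan(np.arange(.080,.080+.004*12,.004))
```

```text
t 14.28 tcp [0.6368 0.144  0.0519] yaw 129.2 Z [ 0.  0. -1.] lane [0.0719 0.0892] F [-2.3  1.3  0.8] gap 0.0237 grip 1.2 q [ 0.1   0.56 -0.02  0.99  0.   -0.58]
0.08 [-0.0009, -0.0038, 0.0009] [-0.0, 0.0, 2.0]
0.084 [-0.0016, -0.0077, 0.0009] [-0.0, 0.0, 4.0]
0.088 [-0.0023, -0.0117, 0.0009] [-0.0, 0.0, 5.9]
0.092 [-0.0028, -0.0156, 0.0009] [0.0, 0.0, 7.9]
0.096 [-0.0031, -0.0196, 0.0009] [0.0, 0.0, 9.9]
0.1 [-0.0034, -0.0236, 0.0009] [0.0, 0.0, 11.9]
0.104 [-0.0034, -0.0275, 0.0009] [0.0, 0.0, 13.9]
0.108 [-0.0034, -0.0315, 0.0009] [0.0, 0.0, 15.9]
0.112 [-0.0032, -0.0355, 0.0009] [0.0, 0.0, 17.9]
0.116 [-0.0029, -0.0395, 0.0009] [0.0, 0.0, 19.9]
0.12 [-0.0024, -0.0434, 0.0009] [0.0, 0.0, 21.9]
0.124 [-0.0018, -0.0474, 0.0009] [0.0, 0.0, 23.8]
```

>>> {"fn": "drive_tool", "kwargs": {
  "deltas": [
    [[184, -0.0009, -0.0038, 0, 0, 0, 2], [184, -0.0016, -0.0077, 0, 0, 0, 4], [184, -0.0023, -0.0117, 0, 0, 0, 5.9], [184, -0.0028, -0.0156, 0, 0, 0, 7.9], [184, -0.0031, -0.0196, 0, 0, 0, 9.9], [184, -0.0034, -0.0236, 0, 0, 0, 11.9], [184, -0.0034, -0.0275, 0, 0, 0, 13.9], [184, -0.0034, -0.0315, 0, 0, 0, 15.9], [184, -0.0032, -0.0355, 0, 0, 0, 17.9], [184, -0.0029, -0.0395, 0, 0, 0, 19.9], [184, -0.0024, -0.0434, 0, 0, 0, 21.9], [184, -0.0018, -0.0474, 0, 0, 0, 23.8]]
  ]
}}

```text
clock: 15.78
tcp_pos: [0.6681, 0.1084, 0.0518]
orientation: [0.0, -0.134, 0.991, 0.0]
wrist_force: [-0.4, 1.9, 1.3]
finger_gap: 0.0239
grip_force: 1.2
```

Run:
```python
from h import *
st();plan(np.arange(.128,.128+.004*12,.004))
r=shots("4");s=get_state();p=r["scene"];cv2.imwrite("pics/mid.png",cv2.resize(p[200:360,190:400],None,fx=3.5,fy=3.5,interpolation=cv2.INTER_CUBIC)[...,::-1])
```

```text
t 15.78 tcp [0.6681 0.1084 0.0518] yaw 105.4 Z [ 0.  0. -1.] lane [0.1018 0.0524] F [-0.4  1.9  1.3] gap 0.0239 grip 1.2 q [ 0.04  0.6   0.05  1.02  0.   -0.23]
0.128 [-0.0009, -0.0038, 0.0008] [0.0, 0.0, 1.8]
0.132 [-0.0017, -0.0077, 0.0008] [0.0, 0.0, 3.5]
0.136 [-0.0024, -0.0117, 0.0008] [0.0, 0.0, 5.0]
0.14 [-0.0029, -0.0156, 0.0008] [0.0, 0.0, 6.4]
0.144 [-0.0033, -0.0196, 0.0008] [0.0, 0.0, 7.6]
0.148 [-0.0035, -0.0236, 0.0008] [0.0, 0.0, 8.8]
0.152 [-0.0036, -0.0276, 0.0008] [0.0, 0.0, 9.8]
0.156 [-0.0036, -0.0316, 0.0008] [0.0, 0.0, 10.7]
0.16 [-0.0034, -0.0356, 0.0008] [0.0, 0.0, 11.4]
0.164 [-0.0031, -0.0396, 0.0008] [0.0, 0.0, 12.0]
0.168 [-0.0027, -0.0435, 0.0008] [0.0, 0.0, 12.5]
0.172 [-0.0022, -0.0475, 0.0008] [0.0, 0.0, 12.9]
```

View pics/mid.png

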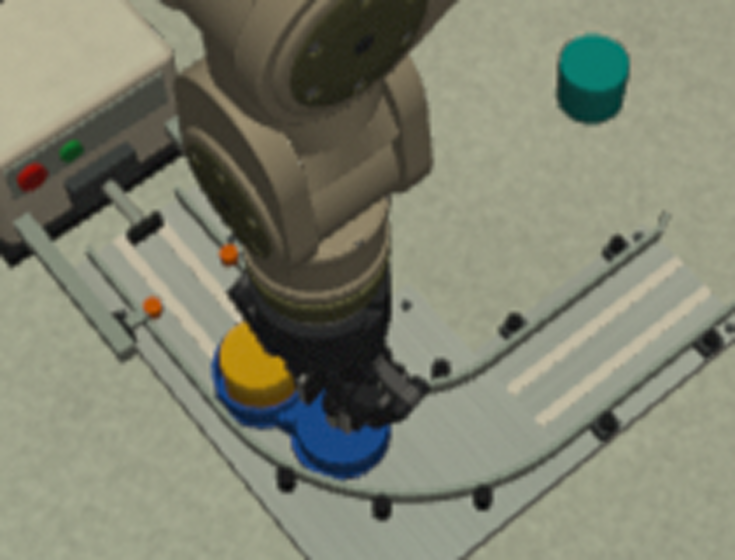

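The tin at (258,362) is still seated and the carrier is leaving the bend. The rollers at (228,254) and (152,306) are ahead, not yet touched.

>>> {"fn": "drive_tool", "kwargs": {
  "deltas": [
    [[184, -0.0009, -0.0038, 0, 0, 0, 1.8], [184, -0.0017, -0.0077, 0, 0, 0, 3.5], [184, -0.0024, -0.0117, 0, 0, 0, 5], [184, -0.0029, -0.0156, 0, 0, 0, 6.4], [184, -0.0033, -0.0196, 0, 0, 0, 7.6], [184, -0.0035, -0.0236, 0, 0, 0, 8.8], [184, -0.0036, -0.0276, 0, 0, 0, 9.8], [184, -0.0036, -0.0316, 0, 0, 0, 10.7], [184, -0.0034, -0.0356, 0, 0, 0, 11.4], [184, -0.0031, -0.0396, 0, 0, 0, 12], [184, -0.0027, -0.0435, 0, 0, 0, 12.5], [184, -0.0022, -0.0475, 0, 0, 0, 12.9]]
  ]
}}

```text
clock: 17.38
tcp_pos: [0.6828, 0.0631, 0.0518]
orientation: [0.0, -0.023, 1.0, 0.0]
wrist_force: [-0.6, 2.3, 0.8]
finger_gap: 0.0235
grip_force: 1.1
```

Run:
```python
from h import *
st();plan([.174,.176,.178,.180,.184,.190,.2,.21,.22])
```

```text
t 17.38 tcp [0.6828 0.0631 0.0518] yaw 92.6 Z [ 0.  0. -1.] lane [0.1147 0.0066] F [-0.6  2.3  0.8] gap 0.0235 grip 1.1 q [-0.02  0.62  0.08  1.03  0.   -0.07]
0.174 [-0.0001, -0.002, 0.0008] [0.0, 0.0, 0.2]
0.176 [-0.0001, -0.004, 0.0008] [0.0, 0.0, 0.3]
0.178 [-0.0002, -0.006, 0.0008] [0.0, 0.0, 0.4]
0.18 [-0.0002, -0.008, 0.0008] [0.0, 0.0, 0.4]
0.184 [-0.0002, -0.012, 0.0008] [0.0, 0.0, 0.4]
0.19 [-0.0001, -0.018, 0.0008] [0.0, 0.0, 0.4]
0.2 [-0.0001, -0.028, 0.0008] [0.0, 0.0, 0.4]
0.21 [-0.0, -0.038, 0.0008] [0.0, 0.0, 0.4]
0.22 [0.0001, -0.048, 0.0008] [0.0, 0.0, 0.4]
```

>>> {"fn": "drive_tool", "kwargs": {
  "deltas": [
    [[190, 0, -0.002, 0, 0, 0, 0.2], [190, 0, -0.004, 0, 0, 0, 0.4], [190, 0, -0.006, 0, 0, 0, 0.4], [190, 0, -0.008, 0, 0, 0, 0.4], [190, 0, -0.01, 0, 0, 0, 0.4], [190, 0, -0.012, 0, 0, 0, 0.4], [190, 0, -0.014, 0, 0, 0, 0.4], [190, 0, -0.016, 0, 0, 0, 0.4], [190, 0, -0.018, 0, 0, 0, 0.4]]
  ]
}}

```text
clock: 18.5
tcp_pos: [0.6835, 0.0472, 0.0519]
orientation: [0.0, -0.02, 1.0, 0.002]
wrist_force: [-0.6, 7.8, 1.9]
finger_gap: 0.0218
grip_force: 4.1
```

>>> {"fn": "drive_tool", "kwargs": {
  "deltas": [
    [[190, 0, -0.002, 0, 0, 0, 0], [190, 0, -0.004, 0, 0, 0, 0], [190, 0, -0.006, 0, 0, 0, 0], [190, 0, -0.008, 0, 0, 0, 0]]
  ]
}}

```text
clock: 19.0
tcp_pos: [0.6838, 0.0386, 0.0519]
orientation: [0.0, -0.02, 1.0, 0.001]
wrist_force: [-0.9, 6.1, 0.9]
finger_gap: 0.0217
grip_force: 3.0
```

Run:
```python
from h import *
st()
```

```text
t 19.0 tcp [0.6838 0.0386 0.0519] yaw 92.3 Z [ 0.     0.002 -1.   ] lane [ 0.1148 -0.018 ] F [-0.9  6.1  0.9] gap 0.0217 grip 3.0 q [-0.06  0.62  0.08  1.03  0.   -0.1 ]
```

>>> {"fn": "drive_tool", "kwargs": {
  "deltas": [
    [[190, 0, -0.002, 0, 0, 0, 0], [190, 0, -0.004, 0, 0, 0, 0], [190, 0, -0.006, 0, 0, 0, 0], [190, 0, -0.008, 0, 0, 0, 0]]
  ]
}}

```text
clock: 19.5
tcp_pos: [0.6841, 0.0293, 0.0518]
orientation: [-0.0, -0.019, 1.0, -0.0]
wrist_force: [0.4, 2.9, 0.6]
finger_gap: 0.0219
grip_force: 1.0
```

>>> {"fn": "drive_tool", "kwargs": {
  "deltas": [
    [[190, 0, -0.0015, 0, 0, 0, 0], [190, 0, -0.003, 0, 0, 0, 0], [190, 0, -0.0045, 0, 0, 0, 0], [190, 0, -0.006, 0, 0, 0, 0]]
  ]
}}

```text
clock: 20.0
tcp_pos: [0.6845, 0.0231, 0.0518]
orientation: [0.0, -0.019, 1.0, -0.0]
wrist_force: [-0.2, 0.5, 1.6]
finger_gap: 0.022
grip_force: 0.5
```

>>> {"fn": "drive_tool", "kwargs": {
  "deltas": [
    [[190, 0, -0.0015, 0, 0, 0, 0], [190, 0, -0.003, 0, 0, 0, 0], [190, 0, -0.0045, 0, 0, 0, 0], [190, 0, -0.006, 0, 0, 0, 0]]
  ]
}}

```text
clock: 20.5
tcp_pos: [0.6846, 0.0172, 0.0517]
orientation: [-0.0, -0.019, 1.0, 0.0]
wrist_force: [0.1, 0.2, 0.5]
finger_gap: 0.0215
grip_force: 0.0
```

Run:
```python
from h import *
st()
```

```text
t 20.5 tcp [0.6846 0.0172 0.0517] yaw 92.2 Z [-0.  0. -1.] lane [ 0.1147 -0.0393] F [0.1 0.2 0.5] gap 0.0215 grip 0.0 q [-0.09  0.62  0.08  1.03  0.   -0.13]
```

>>> {"fn": "drive_tool", "kwargs": {
  "deltas": [
    [[190, 0, -0.001, 0, 0, 0, 0], [190, 0, -0.002, 0, 0, 0, 0], [190, 0, -0.003, 0, 0, 0, 0], [190, 0, -0.003, 0, 0, 0, 0]]
  ]
}}

```text
clock: 21.0
tcp_pos: [0.6847, 0.0144, 0.0518]
orientation: [0.0, -0.019, 1.0, 0.0]
wrist_force: [-0.4, -0.1, 0.7]
finger_gap: 0.0219
grip_force: 0.0
```

>>> {"fn": "drive_tool", "kwargs": {
  "deltas": [
    [[190, 0, -0.001, 0, 0, 0, 0], [190, 0, -0.002, 0, 0, 0, 0], [190, 0, -0.002, 0, 0, 0, 0]]
  ]
}}

```text
clock: 21.38
tcp_pos: [0.6848, 0.0126, 0.0518]
orientation: [0.0, -0.019, 1.0, 0.0]
wrist_force: [0.2, 1.1, 0.6]
finger_gap: 0.0219
grip_force: 0.7
```

Run:
```python
from h import *
st();r=shots("5");p=r["scene"];cv2.imwrite("pics/end.png",cv2.resize(p[200:330,180:340],None,fx=4.5,fy=4.5,interpolation=cv2.INTER_CUBIC)[...,::-1])
```

```text
t 21.38 tcp [0.6848 0.0126 0.0518] yaw 92.2 Z [ 0.  0. -1.] lane [ 0.1148 -0.0439] F [0.2 1.1 0.6] gap 0.0219 grip 0.7 q [-0.1   0.62  0.08  1.03  0.   -0.14]
```

View pics/end.png

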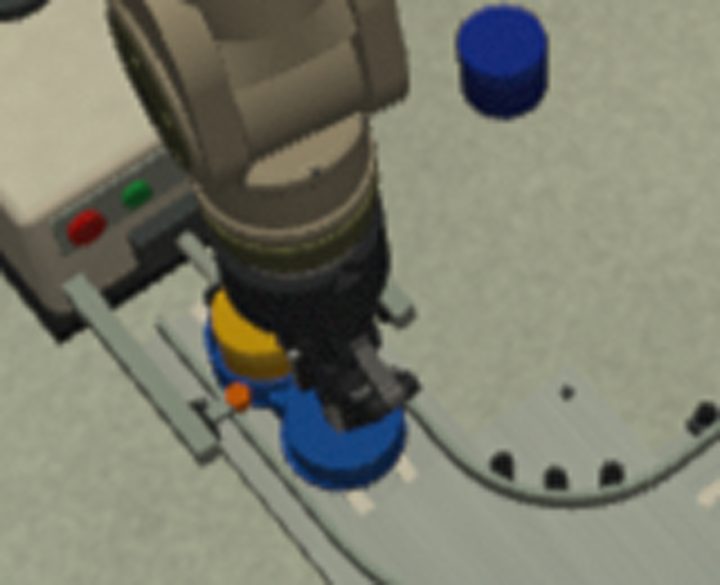

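The outer roller at (238,397) sits in the waist, so the carrier is home. I give it one gentle 1 mm nudge, then back the fingers off, open and lift away.

>>> {"fn": "drive_tool", "kwargs": {
  "deltas": [
    [[190, 0, -0.0005, 0, 0, 0, 0], [190, 0, -0.001, 0, 0, 0, 0], [190, 0, -0.001, 0, 0, 0, 0]]
  ]
}}

```text
clock: 21.85
tcp_pos: [0.6848, 0.0116, 0.0518]
orientation: [0.0, -0.019, 1.0, 0.0]
wrist_force: [-0.6, 2.7, 0.4]
finger_gap: 0.0217
grip_force: 1.3
```

```bash
python3 -c "
from h import *
st()"
```

```text
t 21.85 tcp [0.6848 0.0116 0.0518] yaw 92.2 Z [ 0.  0. -1.] lane [ 0.1148 -0.045 ] F [-0.6  2.7  0.4] gap 0.0217 grip 1.3 q [-0.1   0.62  0.08  1.03  0.   -0.14]
```

>>> {"fn": "drive_tool", "kwargs": {
  "deltas": [
    [[180, 0, 0.001, 0, 0, 0, 0], [172, 0, 0.0015, 0, 0, 0, 0], [168, 0, 0.0015, 0, 0, 0, 0], [168, 0, 0.0015, -0.01, 0, 0, 0], [168, 0, 0.0015, -0.025, 0, 0, 0], [168, 0, 0.0015, -0.05, 0, 0, 0], [168, 0, 0.0015, -0.1, 0, 0, 0], [168, 0.05, 0.0015, -0.14, 0, 0, 0], [168, 0.11, 0.03, -0.14, 0, 0, 0], [168, 0.17, 0.08, -0.14, 0, 0, 0], [168, 0.2, 0.13, -0.14, 0, 0, 0], [168, 0.2, 0.13, -0.14, 0, 0, 0]]
  ]
}}

```text
clock: 23.35
tcp_pos: [0.4778, 0.1355, 0.1936]
orientation: [0.001, -0.021, 1.0, 0.0]
wrist_force: [0.3, -0.1, -0.4]
finger_gap: 0.0288
grip_force: 0.0
```

Run:
```python
from h import *
st();r=shots("6")
im=[]
for n,b in(("scene",(220,320,190,310)),("top",(135,215,310,420))):
    p=r[n];print(n,"gold",disc(n,p,*GOLD,lane(.115,-.1025),.025,.064),lane(.115,-.1025))
    g=cv2.cvtColor(p,cv2.COLOR_RGB2HSV)[...,2]
    k,l,s,c=cv2.connectedComponentsWithStats((g<45).astype(np.uint8))
    for i in range(1,k):
        for nm,z,t in(("knob",.0615,lane(.115,-.0425)),("bump",.032,lane(.115,-.137))):
            X=ray(n,c[i],z)[0]
            if np.hypot(*(X[:2]-t))<.022 and s[i][4]>3: print(n,nm,c[i].round(1),s[i],X.round(4),tolane(X).round(4))
    for c,s_,m in blobs(p,(5,150,120),(16,255,255),4):
        X=ray(n,c,.036)[0]
        if abs(X[0]-.687)<.06 and abs(X[1]+.025)<.03: print(n,"roller",X.round(4),tolane(X).round(4))
    a=p[b[0]:b[1],b[2]:b[3]];im.append(cv2.resize(a,(400,400*a.shape[0]//a.shape[1]),interpolation=cv2.INTER_CUBIC)[:290])
h=min(i.shape[0] for i in im);cv2.imwrite("pics/final.png",np.hstack([i[:h] for i in im])[...,::-1])
```

```text
t 23.35 tcp [0.4778 0.1355 0.1936] yaw 92.4 Z [ 0.002  0.001 -1.   ] lane [-0.0873  0.0869] F [ 0.3 -0.1 -0.4] gap 0.0288 grip 0.0 q [ 0.11  0.18 -0.23  1.17  0.    0.07]
scene gold (array([ 0.68860922, -0.04170961]), np.int64(108), np.float64(0.0006559154946427476)) [ 0.68726006 -0.04589764]
scene knob [254.1 286.7] [251 283   7   8  47] [0.6829 0.0171 0.0615] [ 0.113  -0.0394]
scene roller [ 0.6535 -0.0261  0.036 ] [ 0.082  -0.0814]
scene roller [ 0.7169 -0.0237  0.036 ] [ 0.1455 -0.0814]
top gold (array([ 0.68696169, -0.04499668]), np.int64(114), np.float64(0.0007764152813754189)) [ 0.68726006 -0.04589764]
top knob [333.3 166.3] [331 163   6   8  31] [0.6817 0.0131 0.0615] [ 0.1117 -0.0434]
top bump [373. 168.] [373 164   1   9   9] [ 0.6886 -0.0833  0.032 ] [ 0.1149 -0.1399]
top roller [ 0.7179 -0.025   0.036 ] [ 0.1465 -0.0828]
top roller [ 0.6554 -0.0281  0.036 ] [ 0.0838 -0.0835]
```

View pics/final.png

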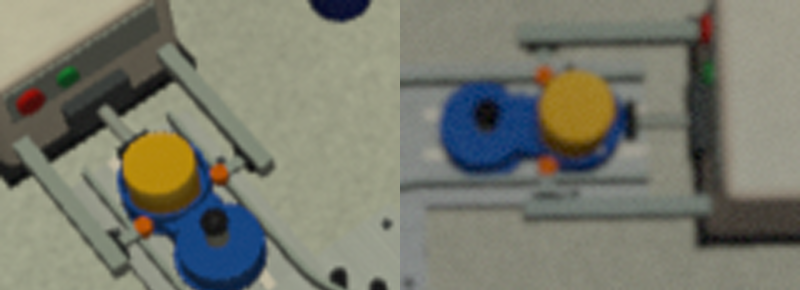

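The carrier is home: the rollers at (543,75) and (547,165) are in the waist, the tin is seated at (575,110) and the bumper face at (632,120) is touched. I verify the compression with a sub-pixel before/after profile.

Run:
```python
from h import *
for z in(.032,.039):
  for t in "06":
    p=np.load(f"pics/top{t}.npz")["p"]
    a=cv2.cvtColor(rect("top",p,z,.681,.694,-.10,-.06,4000),cv2.COLOR_RGB2GRAY).astype(float).mean(0)
    w=np.clip(75-a,0,None);j=np.arange(len(a));m=abs(j-a.argmin())<16
    print(z,t,"min y",-.06-a.argmin()/4000,"centroid",(-.06-(w*j*m).sum()/(w*m).sum()/4000).round(5),a[::8].astype(int))
```

```text
0.032 0 min y -0.07925 centroid -0.07916 [129 131 131 131 132 130 121 100  66  33  31  59  88 103 107 106 106 106
 106 106]
0.032 6 min y -0.08249999999999999 centroid -0.08216 [123 121 118 112 104  88  69  55  44  40  33  24  32  60  84 102 112 113
 111 111]
0.039 0 min y -0.0785 centroid -0.07843 [133 134 135 136 135 132 121  93  54  30  42  73  99 111 113 110 110 108
 107 107]
0.039 6 min y -0.08174999999999999 centroid -0.0813 [124 123 120 115 108  91  71  53  40  36  30  25  44  74  99 112 116 114
 113 113]
```

The stop is pressed in about 3.3–3.9 mm, within the 2–5 mm window. Handing in.

```bash
python3 -c "
from workcell import *
print(hand_in())"
```

```text
the job is handed in; nothing more can be done
None
```

The gold tin is seated in the blue carrier. The carrier is home in the tin closer, held by both rollers and pressing the sprung stop in by about 3.5 mm. The arm is clear of everything, and I handed the job in at about 23.4 s.

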